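# Seat the cassette in the blood reader

## Task

The test cassette under the blood reader's cover has not been pushed fully home. Press down on the free edge of the cover so that it pops open, push the cassette straight down until it is fully home, then push the cover back down until its latch catches and it stays shut flush by itself. Use only touches of the fingers: lift or carry nothing, and leave the other things on the bench where they stand.

Things in the scene. Friction and masses are not known exactly. Their poses are not given: they have to be found in the camera images.
- analyser: The blood reader: flat white bench instrument fixed to the table, 200 mm (x) by 270 mm (y), 80 mm high. Origin: centre of its underside; x to its rear, y to its left, z up. Left half (y > 0): flat top with a dark screen. Right half: an open bay, x -60 to 60 mm, y -119 to 0 mm, floor 35 mm above the table, closed by a grey cover.
- cover (a joint): Cover angle (rad): 0 (to 0.01) latched flush, up to 1.5 stood upright; it opens up and to the left. Push-push latch: pressing the ribs 8 to 10 mm below flush (stop at -0.10 rad; 5 to 8 N) and letting go releases it and a spring swings it fully open in about 1 s; pushing it down to that stop again and letting go latches it. Each full press swaps the state; a shorter one does nothing.
- cover_press (a point): Where to press: on the outer face of the cover, 100 mm from the hinge, amid four fine dark ribs, 16 mm from the free (right) edge; 80 mm above the table when latched. Moves with the cover: z out of the outer face, y towards the hinge. The cover is a grey plate 116 mm (x) by 114 mm, 6 mm thick.
- cover_hinge (a point): Point on the cover's hinge axis, level with the cover's outer face, 80 mm above the table, at the middle (in x) of its left edge; the axis runs along the analyser's x.
- cassette (a joint): How far the cassette is pushed down (m): starts between 0 and 0.003, fully home against its stop at 0.012. It stays where it is left and takes about 3 N to push. Negative when pulled up.
- cassette_top (a point): Centre of the top of the white test cassette, 40 mm (x) by 22 mm (y), in a black holder in the bay, 68 mm right of the hinge, midway along the bay's x. Top 66 mm above the table at joint 0, 54 mm when home; holder rim 52 mm. Its z is up. Hidden while the cover is shut.
- amber_bottle: Bystander: brown glass bottle, 48 mm diameter, 105 mm high; origin at the centre of its underside.
- dropper_bottle: Bystander: small white bottle, 34 mm diameter, 75 mm high; origin under its centre.
- pill_jar: Bystander: white jar, 54 mm diameter, 70 mm high; origin under its centre.
- slide_box: Bystander: flat blue slide box 100 x 85 x 28 mm; origin under its centre.
- tube_rack: Bystander: grey rack 50 x 130 mm with four capped blood tubes, 99 mm high in all; origin under its centre.
- sample_cup: Bystander: clear open cup, 56 mm diameter, 50 mm high; origin under its centre.
- carton: Bystander: white medicine carton 50 x 90 x 60 mm; origin under its centre.

How it is judged:
By the outcome, as a careful person would: the job done as asked, in the order asked, and still so for the second after the job is handed in, with the robot touching nothing.
It also fails if it takes over 58 s, if anything falls off the work surface, if the arm or the gripper's body presses on something with over 40 N, if the wrist force passes 120 N, or if a joint passes its speed limit or range.

## Robot

A 7-joint arm with a two-finger parallel gripper is mounted at the origin on the work surface. World frame = base frame: x ahead of the robot, y to its left, z up, the work surface at z = 0. Lengths are in m, angles in degrees, forces in N, time in s.
With the tool pointing down it reaches from about 0.425 to 0.875 m from the base axis. Payload 4.7 kg.
Tool frame: the origin (TCP) lies at the very end of the fingers, on their centre line; the grasp point (between the pads) lies 19 mm behind it; z points along the fingers, y is the direction in which the jaws open and shut (so a half turn about z gives the same grasp; the last joint's range is limited). The gripper opens to 87 mm and grips with 3 to 60 N. Pads are 19 mm wide; open, the fingers measure 117 mm over their backs; the gripper's body (75 mm by 190 mm) begins 51 mm behind the grasp point.
Start: joints at [65.781, 18.392, -4.016, 83.108, 1.295, 78.541, -3.26], TCP at [0.275, -0.589, 0.223] pointing down, gripper open.
Joint ranges: [-163.93, 163.93], [-17.29, 119.83], [-79.2, 71.16], [3.27, 140.29], [-89.18, 269.18], [5.43, 117.66], [-154.24, 154.24]. Speed limits (degrees/s): [147.25, 147.25, 180, 180, 180, 180, 180].

## Interface

Orientations are given as [roll, pitch, yaw] about the fixed x, y, z axes, in that order (R = Rz(yaw) Ry(pitch) Rx(roll)).
In Python, from cell import * gives the robot as it stands.
- The arm moves only by the tool arm_command, never from a script. Its argument "targets" is a list that holds one entry, the list of rows, each a list of 7 numbers: the shift along the tool's x, y, z in m, then the turn, a rotation vector about the tool's x, y, z in degrees, then the gripper's target within -1 to 1 (shut at 1, half-way at 0, fully open at -1). In form: [[[tx, ty, tz, rx, ry, rz, claw], ...]]. A call has 1 to 10 rows; each row is the pose to reach, as a shift and turn from the pose commanded when the call began, along the tool's axes at that moment; what a row does not reach only later rows make up. A row lasts 1/10 s, in which the tool goes at most 50 mm and 8.59 degrees, less where a joint would pass 70% of its speed; a pose out of reach is approached as far as the arm can. A call with a gripper value outside its range is refused whole. The fingers move at their own pace and stop on an object; "newtons" is the grip in N (left out, the last holds). Time passes only in rows, so rows that repeat a pose let the fingers close. It gives the time, the measured TCP pose, the force and the opening at its end, in the units of the state.
- get_obs(): the state, without advancing time (a new reading comes with each control period).
- read_camera(name): name is "scene" or "top" or "wrist"; returns a dict with "img" (384x512x3 uint8, red, green, blue), "z_map" (384x512 float32, m along the optical axis (not along the pixel's ray), 0 where there is no reading), "K" (3x3 intrinsics, pixels), "origin" and "attitude" of the camera in the world. Camera axes: x right, y down, z forward; pixel columns grow to the right and rows downward; lengths in m; the calibration is good to about 2 mm. A picture is of the moment at which its call begins.
- sign_off(): hands the job in, once; it reports no verdict.
Trained networks look in the newest picture that a camera, given by its name, has taken for a name from the list of things; names that differ only in an ending like _2 or _b are one class to them, and where a whole thing is asked for, a point or a joint stands for the part that bears it (a point fixed in the world has none). Each returns a list of dicts, best first, with "conf" (0 to 1); they miss things now and then, are a little off and sometimes report something else, mostly with a low value. They report only what shows in the picture. A call takes as long as a camera call.
- search_frame(thing, camera): "position" ([column, row] in pixels, amid what is visible of it).
The state is a dict: "time_s": time; "qpos": joint angles; "joint_velocities": joint speeds; "effort": joint torques, N m; "tool_pos": TCP position; "tool_rot": TCP orientation; "force": force on the tool from outside, world axes, zero at the start; "wrist_torque": the same for the moment, N m; "grip_width": finger opening in m.
Only numpy, scipy, OpenCV 4.12 (cv2) and the standard library are available. Lean on these libraries where they do the work, as an engineer would, in place of code of your own. Each camera call takes 0.05 s, during which the arm holds its last target.

## Working session

There is one attempt and no reset: what is moved stays moved. The work goes in short steps, Python scripts to look and compute and a tool call to move; the robot and the scene stay as the last step left them, time stands still between calls to the robot, and variables do not carry over. Pictures are saved under pics/ and viewed, and the job is handed in when it is done.

Besides the shell and the picture viewer there is one more tool, called after "Emit:" by a JSON object that holds its "fn" and its "kwargs". arm_command: Moves the arm, as the interface text tells. Its arguments: {"type":"object","properties":{"targets":{"type":"array","items":{"type":"array","items":{"type":"array","items":{"type":"number"}}}},"newtons":{"type":"number"}},"required":["targets"]}

```bash
mkdir -p pics; ls; cat > h.py <<'E'
from cell import *
import numpy as np, cv2
from scipy.spatial.transform import Rotation as R
def shot(n,f):
    c=read_camera(n); cv2.imwrite('pics/'+f,c['img'][:,:,::-1]); return c
def Rc(a):
    a=np.array(a)
    return a if a.shape==(3,3) else R.from_euler('xyz',a,degrees=True).as_matrix()
def pt(c,u,v,z=None):
    if z is None:
        w=c['z_map'][int(v)-1:int(v)+2,int(u)-1:int(u)+2]; z=np.median(w[w>0]) if (w>0).any() else np.nan
    K=c['K']; p=np.array([(u-K[0,2])/K[0,0],(v-K[1,2])/K[1,1],1])*z
    return Rc(c['attitude'])@p+np.array(c['origin'])
E
python3 - <<'E'
from h import *
o=get_obs(); print(o)
for n in ['scene','top','wrist']:
    c=shot(n,n+'1.png'); print(n,c['origin'],c['attitude'],c['K'][0])
    for t in ['analyser','cover','cover_press','cover_hinge','cassette_top','amber_bottle','dropper_bottle','pill_jar','slide_box','tube_rack','sample_cup','carton']:
        for d in search_frame(t,n)[:2]:
            print(t,np.round(d['position'],1),round(d['conf'],2),np.round(pt(c,*d['position']),3))
E
```

```text
pics
{'time_s': 0.0, 'qpos': array([65.78265683, 18.438902  , -4.01681206, 83.1766111 ,  1.29382967,
       78.54030842, -3.26087505]), 'joint_velocities': array([ 0.14363865,  0.01241041,  0.08572332, -0.07495388,  0.0443101 ,
        0.04813632,  0.02854681]), 'effort': array([-9.28969166e-04, -4.91285312e+01, -4.04507238e-01, -3.12526023e+01,
       -6.41303463e-02,  4.35921131e-02,  1.64976359e-04]), 'tool_pos': array([ 0.27469432, -0.58847873,  0.22144849]), 'tool_rot': array([-1.79889365e+02,  4.27972915e-03,  2.50272413e+01]), 'force': array([-0.58923753,  1.16431419,  0.139128  ]), 'wrist_torque': array([-0.03994873, -0.00596559,  0.04607606]), 'grip_width': 0.08733957153388958}
scene [ 0.98713086 -0.64251182  0.93991119] [-137.0603353    -0.16327442   27.52540676] [497.04579473   0.         258.2265369 ]
analyser [209.7 200.8] 0.89 [ 0.537 -0.017  0.077]
cover [202.7 207.4] 0.62 [ 0.534 -0.042  0.077]
cover_press [199.3 208. ] 0.77 [ 0.529 -0.048  0.079]
cover_hinge [200.8 206.8] 0.84 [ 0.529 -0.043  0.078]
amber_bottle [262.9 152.3] 0.63 [0.565 0.199 0.064]
dropper_bottle [
[... 573 characters left out ...]
r [297.4 213.7] 0.75 [ 0.521 -0.039  0.08 ]
cover_press [296.  211.4] 0.82 [ 0.528 -0.035  0.081]
cover_hinge [294.7 213.7] 0.63 [ 0.521 -0.032  0.08 ]
amber_bottle [203.2 199.9] 0.79 [0.557 0.217 0.106]
amber_bottle [294.9 211. ] 0.29 [ 0.529 -0.032  0.081]
dropper_bottle [292.9 261.1] 0.41 [ 0.388 -0.03   0.056]
pill_jar [347.9 189.2] 0.64 [ 0.59  -0.181  0.068]
slide_box [198.9 237. ] 0.6 [0.451 0.239 0.029]
tube_rack [250.2 157.9] 0.64 [0.679 0.093 0.039]
sample_cup [342.2 231.5] 0.76 [ 0.467 -0.18   0.004]
carton [305.8 154.9] 0.98 [ 0.686 -0.064  0.06 ]
wrist [ 0.34216553 -0.55867598  0.38547684] [ 1.64522604e+02  6.08359297e-02 -6.50356557e+01] [314.52818807   0.         256.70623259]
```

```bash
python3 - <<'E'
import cv2
a=cv2.imread('pics/top1.png')[110:300,150:400]; cv2.imwrite('pics/top1z.png',cv2.resize(a,None,fx=3,fy=3,interpolation=cv2.INTER_CUBIC))
a=cv2.imread('pics/scene1.png')[100:330,100:350]; cv2.imwrite('pics/scene1z.png',cv2.resize(a,None,fx=2.6,fy=2.6,interpolation=cv2.INTER_CUBIC))
E
```

```text
(no output)
```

View pics/top1z.png

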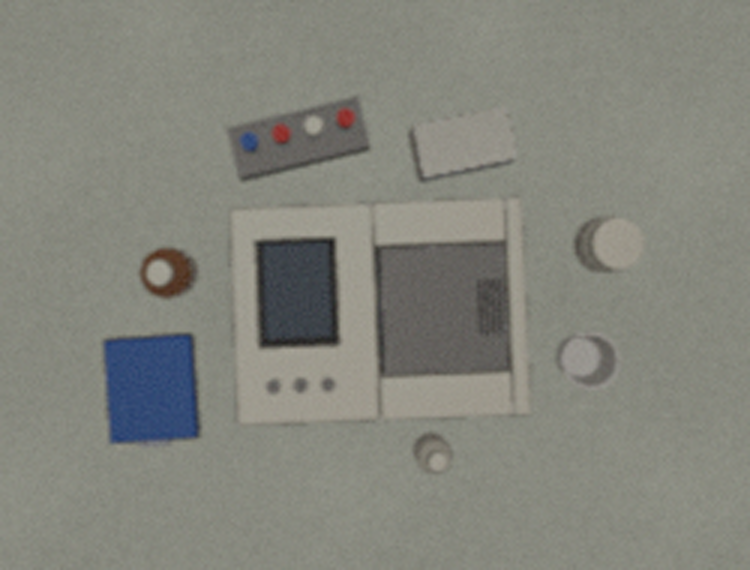

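View pics/scene1z.png

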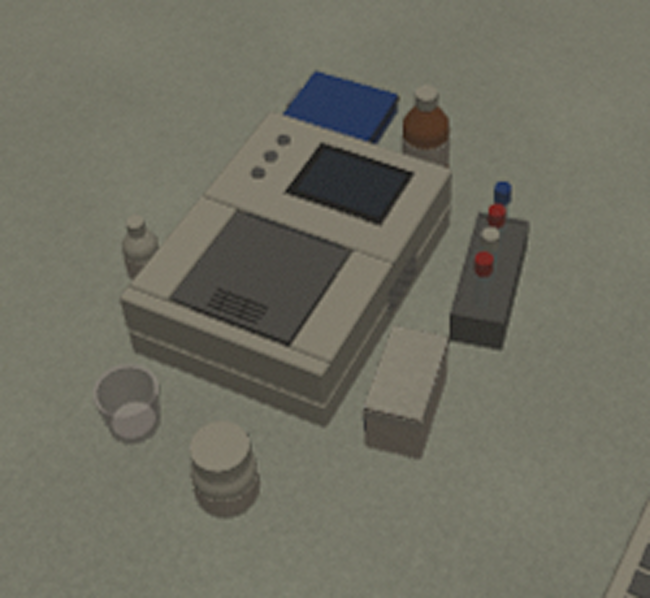

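The top view shows the analyser with its cover at the right and the ribs at about (313, 212). The scene view shows the same ribs at about (191, 218). Next I'll fit the analyser's pose.

```bash
python3 - <<'E'
from h import *
c=read_camera('top'); s=read_camera('scene')
def T(x,y): return pt(c,150+x/3,110+y/3)
def S(x,y): return pt(s,100+x/2.6,100+y/2.6)
def P(c,u,v,h=.08):
    K=c['K'];d=Rc(c['attitude'])@np.array([(u-K[0,2])/K[0,0],(v-K[1,2])/K[1,1],1]);o=np.array(c['origin']);return o+d*(h-o[2])/d[2]
for n,p in dict(ribs=(490,306),hinge=(379.5,311),bl=(232,210),br=(519,199),fr=(529,412),fl=(240,422),cbl=(377,246),cbr=(507,241),cfr=(513,370),cfl=(382,377)).items(): print('top',n,P(c,150+p[0]/3,110+p[1]/3).round(4),T(*p).round(3))
for n,p in dict(ribs=(238,306),cbl=(352,250),cbr=(290,342),cfr=(170,297),cfl=(233,211),bl=(451,175),fl=(277,113),br=(326,377),fr=(125,299)).items(): print('scene',n,P(s,100+p[0]/2.6,100+p[1]/2.6).round(4),S(*p).round(3))
E
```

```text
top ribs [ 0.5264 -0.0828  0.08  ] [ 0.526 -0.083  0.081]
top hinge [0.5211 0.0184 0.08  ] [0.521 0.018 0.08 ]
top bl [0.6128 0.1544 0.08  ] [0.613 0.155 0.077]
top br [ 0.6247 -0.1092  0.08  ] [ 0.63  -0.124  0.001]
top fr [ 0.4299 -0.1187  0.08  ] [ 0.42  -0.134  0.002]
top fl [0.4189 0.1453 0.08  ] [0.419 0.145 0.079]
top cbl [0.5806 0.021  0.08  ] [0.582 0.019 0.039]
top cbr [ 0.5861 -0.0982  0.08  ] [ 0.586 -0.099  0.077]
top cfr [ 0.468 -0.104  0.08 ] [ 0.468 -0.104  0.079]
top cfl [0.4608 0.0158 0.08  ] [0.46  0.016 0.076]
scene ribs [ 0.5291 -0.0812  0.08  ] [ 0.528 -0.08   0.079]
scene cbl [0.5842 0.0209 0.08  ] [0.581 0.026 0.074]
scene cbr [ 0.589 -0.094  0.08 ] [ 0.588 -0.092  0.077]
scene cfr [ 0.4715 -0.1     0.08  ] [ 0.469 -0.098  0.076]
scene cfl [0.4635 0.0122 0.08  ] [0.461 0.015 0.077]
scene bl [0.6203 0.1477 0.08  ] [0.618 0.153 0.074]
scene fl [0.4288 0.1459 0.08  ] [ 0.377  0.22  -0.001]
scene br [ 0.634  -0.1114  0.08  ] [ 0.629 -0.104  0.069]
scene fr [ 0.4383 -0.1199  0.08  ] [ 0.436 -0.118  0.077]
```

```bash
cat >> h.py <<'E'
YAW=2.6
A=R.from_euler('z',YAW,degrees=True)
PRESS=np.array([.5275,-.082,.08]); HINGE=np.array([.523,.018,.08])
def loc(dx,dy,z):  # analyser axes offset from hinge point
    p=HINGE+A.apply([dx,dy,0]); p[2]=z; return p
def plan(p,tilt=0,n=''):
    o=get_obs(); R0=R.from_euler('xyz',o['tool_rot'],degrees=True)
    Rt=R.from_rotvec(A.apply([np.radians(tilt),0,0]))*R.from_euler('xyz',[180,0,90+YAW],degrees=True)
    d=R0.inv().apply(np.array(p)-o['tool_pos']); rv=(R0.inv()*Rt).as_rotvec(degrees=True)
    print(n,np.round(d,4),np.round(rv,2))
def st():
    o=get_obs(); print(o['time_s'],o['tool_pos'].round(4),o['tool_rot'].round(2),'F',o['force'].round(2),o['grip_width'].round(4),'q',o['qpos'].round(1))
E
python3 - <<'E'
from h import *
plan([.5275,-.082,.223])
E
```

```text
[ 0.4433 -0.3526 -0.0005] [ 0.000e+00  1.000e-02 -6.757e+01]
```

Emit:
{"fn": "arm_command", "kwargs": {"targets": [[[0.044, -0.035, 0, 0, 0, -6.8, 1], [0.088, -0.07, 0, 0, 0, -13.5, 1], [0.132, -0.105, 0, 0, 0, -20, 1], [0.176, -0.14, 0, 0, 0, -27, 1], [0.22, -0.175, 0, 0, 0, -34, 1], [0.264, -0.21, 0, 0, 0, -40.5, 1], [0.308, -0.245, 0, 0, 0, -47, 1], [0.352, -0.28, 0, 0, 0, -54, 1], [0.396, -0.315, 0, 0, 0, -61, 1], [0.443, -0.353, 0, 0, 0, -67.6, 1]]], "newtons": 20}}

```text
time_s: 3.05
tool_pos: [0.4983, -0.1395, 0.223]
tool_rot: [179.9, 0.1, 92.9]
force: [0.3, -0.1, -0.1]
grip_width: 0.0146
```

```bash
python3 - <<'E'
from h import *
st(); plan([.5275,-.082,.12])
E
```

```text
Traceback (most recent call last):
  File "h.py", line 25, in st
    o=get_obs(); print(o['time_s'],o['tool_pos'].round(4),o['tool_rot'].round(2),'F',o['force'].round(2),o['grip_width'].round(4),'q',o['qpos'].round(1))
                                                                                                         ^^^^^^^^^^^^^^^^^^^^^
AttributeError: 'float' object has no attribute 'round'
```

```bash
sed -i "s/o\['grip_width'\].round(4)/round(float(o['grip_width']),4)/" h.py; python3 - <<'E'
from h import *
st(); plan([.5275,-.082,.12])
E
```

```text
3.05 [ 0.4983 -0.1395  0.223 ] [1.7995e+02 6.0000e-02 9.2890e+01] F [ 0.35 -0.12 -0.15] 0.0146 q [ 41.5   3.6 -29.9 100.9   1.9  75.9  14.1]
 [0.0561 0.032  0.103 ] [0.05 0.06 0.29]
```

Emit:
{"fn": "arm_command", "kwargs": {"targets": [[[0.02, 0.011, 0, 0, 0, 0.3, 1], [0.04, 0.022, 0.0, 0, 0, 0.3, 1], [0.056, 0.032, 0.02, 0, 0, 0.3, 1], [0.056, 0.032, 0.05, 0, 0, 0.3, 1], [0.056, 0.032, 0.08, 0, 0, 0.3, 1], [0.056, 0.032, 0.103, 0, 0, 0.3, 1], [0.056, 0.032, 0.103, 0, 0, 0.3, 1], [0.056, 0.032, 0.103, 0, 0, 0.3, 1]]]}}

```text
time_s: 3.85
tool_pos: [0.5272, -0.0839, 0.12]
tool_rot: [180.0, -0.0, 92.3]
force: [0.3, -0.4, 0.5]
grip_width: 0.0002
```

```bash
python3 - <<'E'
from h import *
st(); plan([.5275,-.082,.085]); c=shot('wrist','w2.png'); shot('scene','s2.png')
E
```

```text
3.85 [ 0.5272 -0.0839  0.12  ] [ 1.800e+02 -1.000e-02  9.233e+01] F [ 0.26 -0.41  0.48] 0.0002 q [ 36.1  11.1 -32.8 106.    6.6  64.8   3.2]
 [0.0019 0.0004 0.035 ] [ 0.   -0.01 -0.27]
```

View pics/w2.png

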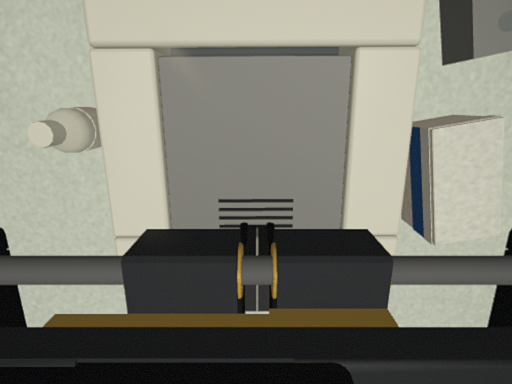

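View pics/s2.png

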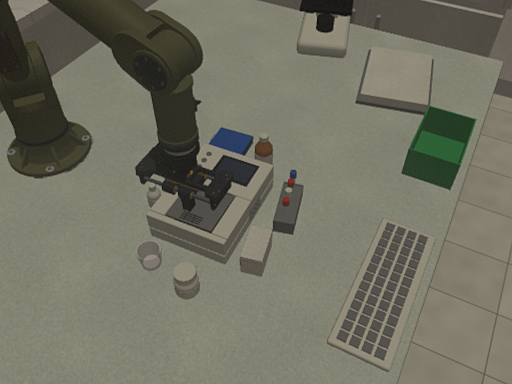

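Emit:
{"fn": "arm_command", "kwargs": {"targets": [[[0.002, 0, 0.02, 0, 0, 0, 1], [0.002, 0, 0.035, 0, 0, 0, 1], [0.002, 0, 0.039, 0, 0, 0, 1], [0.002, 0, 0.043, 0, 0, 0, 1], [0.002, 0, 0.046, 0, 0, 0, 1], [0.002, 0, 0.049, 0, 0, 0, 1], [0.002, 0, 0.05, 0, 0, 0, 1], [0.002, 0, 0.05, 0, 0, 0, 1]]]}}

```text
time_s: 4.75
tool_pos: [0.5269, -0.0817, 0.0708]
tool_rot: [-180.0, 0.0, 92.3]
force: [-6.5, 1.9, 10.2]
grip_width: 0.0007
```

Emit:
{"fn": "arm_command", "kwargs": {"targets": [[[0, 0, 0.0015, 0, 0, 0, 1], [0, 0, 0.002, 0, 0, 0, 1], [0, 0, 0.002, 0, 0, 0, 1]]]}}

```text
time_s: 5.05
tool_pos: [0.527, -0.0816, 0.0705]
tool_rot: [-180.0, 0.1, 92.3]
force: [-8.6, 2.2, 21.1]
grip_width: 0.0003
```

Emit:
{"fn": "arm_command", "kwargs": {"targets": [[[0, 0, -0.02, 0, 0, 0, 1], [-0.01, 0, -0.06, 0, 0, 0, 1], [-0.03, 0, -0.1, 0, 0, 0, 1], [-0.05, 0, -0.13, 0, 0, 0, 1], [-0.06, 0, -0.15, 0, 0, 0, 1], [-0.06, 0, -0.15, 0, 0, 0, 1], [-0.06, 0, -0.15, 0, 0, 0, 1], [-0.06, 0, -0.15, 0, 0, 0, 1], [-0.06, 0, -0.15, 0, 0, 0, 1], [-0.06, 0, -0.15, 0, 0, 0, 1]]]}}

```text
time_s: 6.05
tool_pos: [0.529, -0.1412, 0.2165]
tool_rot: [-179.9, -0.0, 92.4]
force: [0.6, 0.8, -0.3]
grip_width: 0.0005
```

```bash
python3 - <<'E'
from h import *
c=shot('wrist','w3.png'); shot('scene','s3.png'); st()
for d in search_frame('cassette_top','wrist')[:2]: print(d, pt(c,*d['position']))
plan(loc(0,-.068,.12),15)
E
```

```text
6.15 [ 0.5292 -0.1414  0.2169] [-1.7995e+02 -2.0000e-02  9.2360e+01] F [-0.71  0.4   0.17] 0.0005 q [ 40.5   8.1 -30.9  97.3   4.3  75.8  11.2]
{'position': [254.9, 82.5], 'conf': 0.75} [ 0.52418357 -0.04793682  0.06665752]
 [0.0917 0.0007 0.0971] [-1.000e-02  1.499e+01 -2.500e-01]
```

View pics/w3.png

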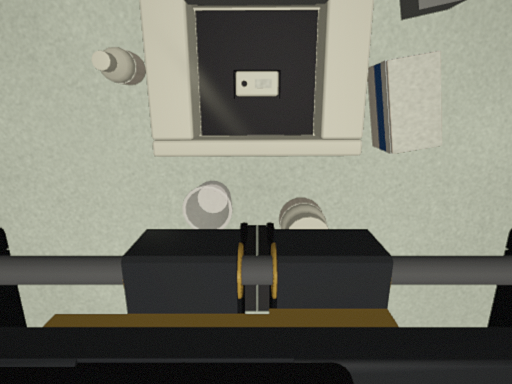

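View pics/s3.png

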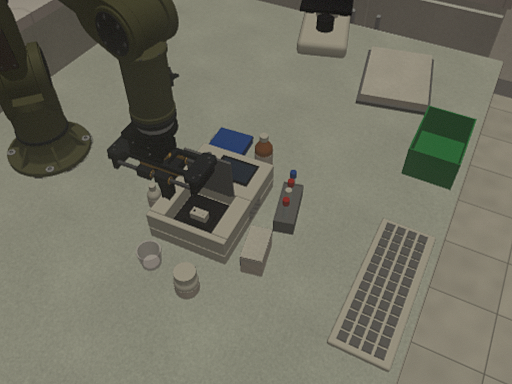

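```bash
python3 - <<'E'
from h import *
print(loc(0,-.062,.1)); plan(loc(0,-.062,.1),15)
E
```

```text
[ 0.52581251 -0.04393618  0.1       ]
 [0.0976 0.0006 0.1171] [-1.000e-02  1.499e+01 -2.500e-01]
```

Emit:
{"fn": "arm_command", "kwargs": {"targets": [[[0.03, 0, 0, 0, 7.5, 0, 1], [0.06, 0, 0.01, 0, 15, 0, 1], [0.09, 0, 0.03, 0, 15, -0.2, 1], [0.098, 0, 0.06, 0, 15, -0.2, 1], [0.098, 0, 0.09, 0, 15, -0.2, 1], [0.098, 0, 0.11, 0, 15, -0.2, 1], [0.098, 0, 0.117, 0, 15, -0.2, 1], [0.098, 0, 0.117, 0, 15, -0.2, 1]]]}}

```text
time_s: 7.0
tool_pos: [0.5249, -0.0438, 0.0999]
tool_rot: [-179.9, -15.0, 92.5]
force: [0.5, 0.7, 0.1]
grip_width: 0.0009
```

```bash
python3 - <<'E'
from h import *
shot('wrist','w4.png'); shot('scene','s4.png'); st()
plan(loc(0,-.062,.070),15)
plan(loc(0,-.062,.057),15)
E
```

```text
7.1 [ 0.5262 -0.0441  0.1015] [179.89 -14.98  92.54] F [-0.26 -0.09  1.01] 0.0005 q [ 40.6  14.9 -32.3 105.8  -7.5  64.6  14.9]
 [-0.008  -0.0005  0.0305] [ 0.13  0.02 -0.05]
 [-0.0114 -0.0005  0.0431] [ 0.13  0.02 -0.05]
```

View pics/w4.png

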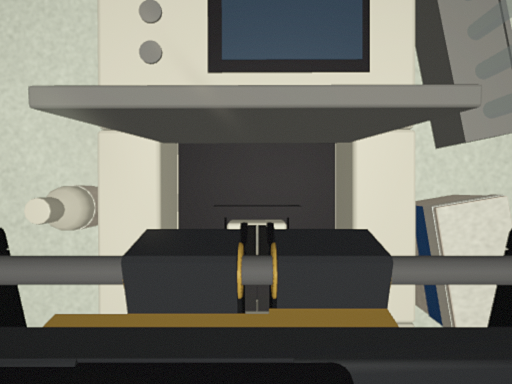

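View pics/s4.png

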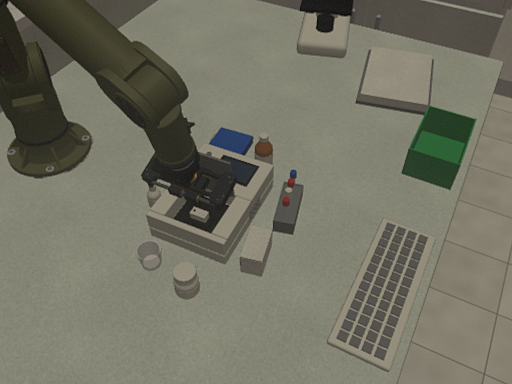

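The wrist view shows the cassette under the fingers (cols 226–289, row 225), with the cover upright and clear at rows 85–140. I'll push down next.

Emit:
{"fn": "arm_command", "kwargs": {"targets": [[[-0.005, 0, 0.018, 0, 0, 0, 1], [-0.008, 0, 0.03, 0, 0, 0, 1], [-0.009, 0, 0.034, 0, 0, 0, 1], [-0.01, 0, 0.038, 0, 0, 0, 1], [-0.0105, 0, 0.041, 0, 0, 0, 1], [-0.0115, 0, 0.043, 0, 0, 0, 1], [-0.0115, 0, 0.043, 0, 0, 0, 1]]]}}

```text
time_s: 7.8
tool_pos: [0.5258, -0.0441, 0.0567]
tool_rot: [180.0, -15.0, 92.5]
force: [-2.2, -0.4, 3.4]
grip_width: 0.0008
```

Emit:
{"fn": "arm_command", "kwargs": {"targets": [[[-0.0003, 0, 0.001, 0, 0, 0, 1], [-0.0005, 0, 0.002, 0, 0, 0, 1], [-0.0005, 0, 0.002, 0, 0, 0, 1]]]}}

```text
time_s: 8.1
tool_pos: [0.5259, -0.044, 0.0562]
tool_rot: [180.0, -15.0, 92.5]
force: [-4.3, -1.6, 16.2]
grip_width: 0.0004
```

Force rose to 16 N with under 1 mm of movement, so the cassette is against its stop. I'll retreat and look.

Emit:
{"fn": "arm_command", "kwargs": {"targets": [[[0, 0, -0.02, 0, 0, 0, 1], [0, 0, -0.06, 0, 0, 0, 1], [0, 0, -0.1, 0, 0, 0, 1], [0, 0, -0.14, 0, -4, 0, 1], [0, 0, -0.17, 0, -10, 0, 1], [0, 0, -0.19, 0, -15, 0, 1], [0, 0, -0.2, 0, -15, 0, 1], [0, 0, -0.2, 0, -15, 0, 1]]]}}

```text
time_s: 8.9
tool_pos: [0.5282, -0.0955, 0.2481]
tool_rot: [179.9, -0.0, 92.6]
force: [0.0, -0.8, -0.3]
grip_width: 0.0008
```

```bash
python3 - <<'E'
from h import *
c=shot('wrist','w5.png'); s=shot('scene','s5.png'); st()
for d in search_frame('cassette_top','wrist')[:1]:
    u,v=d['position'];print(u,v,d['conf'])
    for du,dv in [(0,0),(-5,2),(5,2),(-8,-2),(8,-2)]: print(pt(c,u+du,v+dv).round(4))
    for du,dv in [(-30,0),(30,0),(0,20)]: print('holder',pt(c,u+du,v+dv).round(4))
E
```

```text
9.0 [ 0.5269 -0.0967  0.2456] [-1.799e+02 -1.100e-01  9.241e+01] F [-1.09  0.63 -0.16] 0.0008 q [ 38.2   5.8 -32.6  96.4   3.1  78.9   7.6]
252.5 129.0 0.8
[ 0.5229 -0.0485  0.055 ]
[ 0.5174 -0.051   0.0553]
[ 0.5285 -0.0504  0.0558]
[ 0.5139 -0.0467  0.0554]
[ 0.5316 -0.0459  0.0556]
holder [ 0.4877 -0.0514  0.0367]
holder [ 0.5564 -0.0472  0.053 ]
holder [ 0.5237 -0.0732  0.0368]
```

View pics/w5.png

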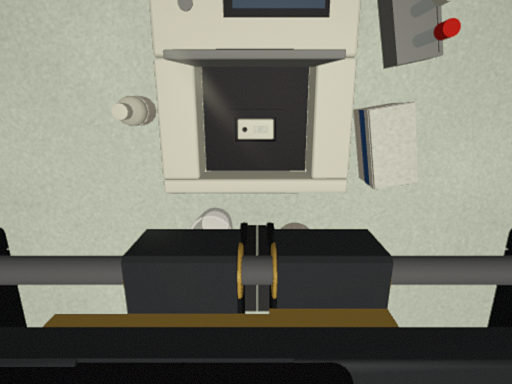

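View pics/s5.png

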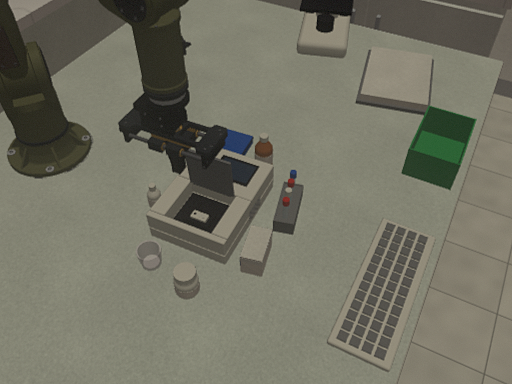

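```bash
python3 - <<'E'
from h import *
plan(loc(0,.030,.255)); plan(loc(0,.030,.165))
E
```

```text
[ 0.1448  0.001  -0.0095] [-0.15 -0.12 -0.2 ]
 [0.1446 0.0013 0.0805] [-0.15 -0.12 -0.2 ]
```

Emit:
{"fn": "arm_command", "kwargs": {"targets": [[[0.02, 0.001, -0.01, 0, 0, -0.2, 1], [0.06, 0.001, -0.01, 0, 0, -0.2, 1], [0.1, 0.001, -0.01, 0, 0, -0.2, 1], [0.13, 0.001, -0.01, 0, 0, -0.2, 1], [0.145, 0.001, -0.005, 0, 0, -0.2, 1], [0.145, 0.001, 0.02, 0, 0, -0.2, 1], [0.145, 0.001, 0.05, 0, 0, -0.2, 1], [0.145, 0.001, 0.075, 0, 0, -0.2, 1], [0.145, 0.001, 0.081, 0, 0, -0.2, 1], [0.145, 0.001, 0.081, 0, 0, -0.2, 1]]]}}

```text
time_s: 10.05
tool_pos: [0.5214, 0.0498, 0.1653]
tool_rot: [-179.9, -0.1, 92.7]
force: [0.4, -0.2, 0.0]
grip_width: 0.0004
```

```bash
python3 - <<'E'
from h import *
shot('scene','s6.png'); st()
for u,h in [(-.0035,.085),(.0133,.085),(.036,.0788),(.0577,.0672),(.0762,.0495),(.0863,.0349),(.0939,.0182),(.097,.004)]: plan(loc(0,-u,.08+h))
E
```

```text
10.1 [0.5224 0.0498 0.1665] [ 1.7999e+02 -4.0000e-02  9.2740e+01] F [-0.66 -0.05  0.68] 0.0005 q [ 28.7   8.1 -39.7 104.    5.4  69.9  -9.9]
 [-0.0283 -0.0009  0.0015] [ 0.01 -0.04  0.14]
 [-0.0451 -0.0009  0.0015] [ 0.01 -0.04  0.14]
 [-0.0678 -0.001   0.0077] [ 0.01 -0.04  0.14]
 [-0.0895 -0.0011  0.0192] [ 0.01 -0.04  0.14]
 [-0.108  -0.0011  0.0369] [ 0.01 -0.04  0.14]
 [-0.1182 -0.0011  0.0515] [ 0.01 -0.04  0.14]
 [-0.1258 -0.0011  0.0682] [ 0.01 -0.04  0.14]
 [-0.1289 -0.0012  0.0824] [ 0.01 -0.04  0.14]
```

View pics/s6.png

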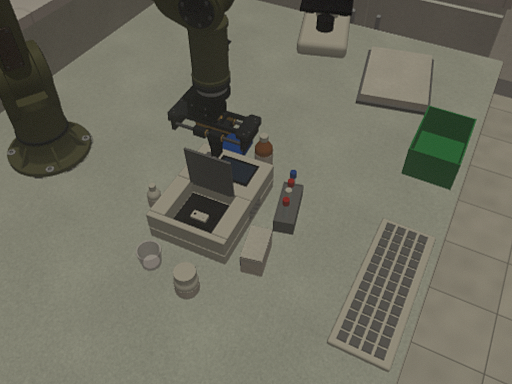

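The fingers are behind the cover on its outer side, around (215, 145) in the scene view. I'll swing it shut along the arc.

Emit:
{"fn": "arm_command", "kwargs": {"targets": [[[-0.015, -0.001, 0.001, 0, 0, 0, 1], [-0.028, -0.001, 0.001, 0, 0, 0, 1], [-0.036, -0.001, 0.001, 0, 0, 0, 1], [-0.045, -0.001, 0.002, 0, 0, 0, 1], [-0.056, -0.001, 0.004, 0, 0, 0, 1], [-0.068, -0.001, 0.008, 0, 0, 0, 1], [-0.079, -0.001, 0.013, 0, 0, 0, 1], [-0.0895, -0.001, 0.019, 0, 0, 0, 1], [-0.099, -0.001, 0.028, 0, 0, 0, 1], [-0.108, -0.001, 0.037, 0, 0, 0, 1]]]}}

```text
time_s: 11.1
tool_pos: [0.5269, -0.0573, 0.1296]
tool_rot: [179.9, -0.1, 92.8]
force: [0.1, 6.3, 2.8]
grip_width: 0.0005
```

```bash
python3 - <<'E'
from h import *
shot('scene','s7.png'); st()
for u,h in [(.0863,.0349),(.0939,.0182),(.097,.004),(.099,-.0095)]: plan(loc(0,-u,.08+h))
E
```

```text
11.15 [ 0.5263 -0.0596  0.1281] [-1.7999e+02 -5.0000e-02  9.2680e+01] F [0.76 1.97 0.12] 0.0005 q [ 35.5  10.4 -34.8 106.    6.4  65.6   1.2]
 [-0.0087  0.0002  0.0132] [-0.01 -0.05  0.08]
 [-0.0163  0.0002  0.0299] [-0.01 -0.05  0.08]
 [-0.0194  0.0002  0.0441] [-0.01 -0.05  0.08]
 [-0.0214  0.0002  0.0576] [-0.01 -0.05  0.08]
```

View pics/s7.png

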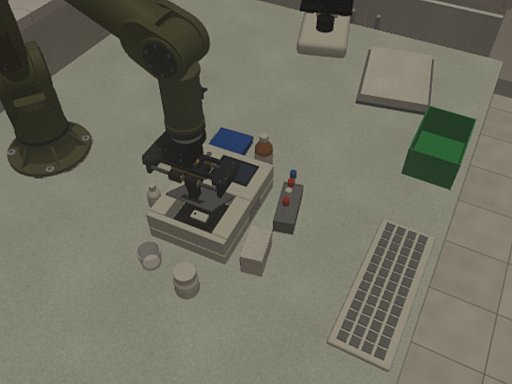

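The cover rides under the fingers at about 30°. I'll continue down to the stop.

Emit:
{"fn": "arm_command", "kwargs": {"targets": [[[-0.005, 0, 0.006, 0, 0, 0, 1], [-0.009, 0, 0.013, 0, 0, 0, 1], [-0.013, 0, 0.021, 0, 0, 0, 1], [-0.016, 0, 0.03, 0, 0, 0, 1], [-0.018, 0, 0.037, 0, 0, 0, 1], [-0.019, 0, 0.044, 0, 0, 0, 1], [-0.02, 0, 0.05, 0, 0, 0, 1], [-0.021, 0, 0.055, 0, 0, 0, 1], [-0.021, 0, 0.058, 0, 0, 0, 1], [-0.021, 0, 0.058, 0, 0, 0, 1]]]}}

```text
time_s: 12.15
tool_pos: [0.5281, -0.0798, 0.0713]
tool_rot: [179.9, 0.0, 92.7]
force: [0.0, 3.3, 4.8]
grip_width: 0.0008
```

Emit:
{"fn": "arm_command", "kwargs": {"targets": [[[0, 0, 0.001, 0, 0, 0, 1], [0, 0, 0.002, 0, 0, 0, 1], [0, 0, 0.003, 0, 0, 0, 1], [0, 0, 0.003, 0, 0, 0, 1]]]}}

```text
time_s: 12.55
tool_pos: [0.5283, -0.0798, 0.0707]
tool_rot: [179.9, 0.1, 92.7]
force: [-5.2, 4.8, 19.3]
grip_width: 0.0002
```

Emit:
{"fn": "arm_command", "kwargs": {"targets": [[[0, 0, -0.005, 0, 0, 0, 1], [0, 0, -0.02, 0, 0, 0, 1], [0, 0, -0.06, 0, 0, 0, 1], [-0.02, 0, -0.1, 0, 0, 0, 1], [-0.04, 0, -0.13, 0, 0, 0, 1], [-0.06, 0, -0.15, 0, 0, 0, 1], [-0.06, 0, -0.15, 0, 0, 0, 1], [-0.06, 0, -0.15, 0, 0, 0, 1], [-0.06, 0, -0.15, 0, 0, 0, 1], [-0.06, 0, -0.15, 0, 0, 0, 1]]]}}

```text
time_s: 13.55
tool_pos: [0.5294, -0.1383, 0.2167]
tool_rot: [-179.9, -0.1, 92.8]
force: [-0.3, 0.2, -1.3]
grip_width: 0.0002
```

```bash
python3 - <<'E'
from h import *
c=shot('wrist','w8.png'); shot('scene','s8.png'); st()
for u in (215,255,295):
  for v in (40,70,105): print(u,v,pt(c,u,v).round(4))
E
```

```text
13.65 [ 0.5297 -0.1386  0.2171] [-1.7993e+02 -4.0000e-02  9.2810e+01] F [ 0.42 -0.45  0.91] 0.0005 q [ 41.2   8.2 -32.   97.3   4.4  75.9  11.2]
215 40 [ 0.4877 -0.0128  0.081 ]
215 70 [ 0.4881 -0.0373  0.0818]
215 105 [ 0.4885 -0.0673  0.0819]
255 40 [ 0.5224 -0.0112  0.0813]
255 70 [ 0.5236 -0.0356  0.0813]
255 105 [ 0.525  -0.0655  0.0819]
295 40 [ 0.5571 -0.0096  0.0817]
295 70 [ 0.559  -0.0339  0.0817]
295 105 [ 0.5615 -0.0638  0.0811]
```

View pics/w8.png

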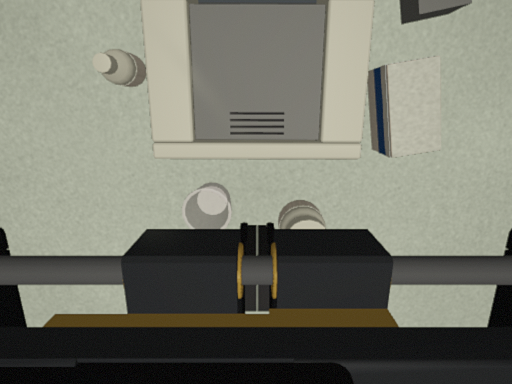

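View pics/s8.png

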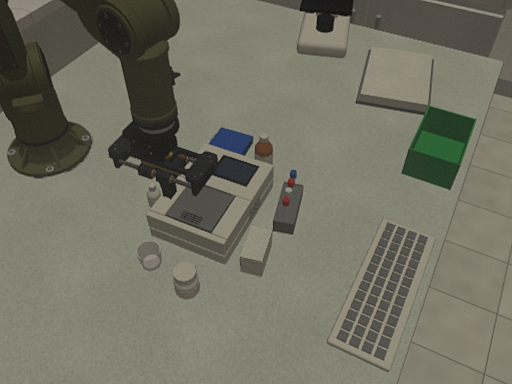

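The cover is flush and flat (ribs at (257, 123) in the wrist view, and level to within depth noise), nothing is touching it, and the bystanders haven't moved. I'll sign off.

```bash
python3 - <<'E'
from h import *
print(sign_off()); st()
E
```

```text
the job is handed in; nothing more can be done
None
the job is handed in; nothing more can be done
```

The cassette is fully home and the cover is latched shut again. I handed the job in at about 13.7 s on the robot's clock; no verdict is reported.

- **Opening:** I pressed the ribs down to the stop, reaching about 21 N, and the cover sprang upright when I let go.
- **Cassette:** I pushed it straight down to its stop, where the force rose to 16 N with less than 1 mm of movement. The wrist camera then read its top at about 55 mm. That camera was reading 1–2 mm high, so this agrees with the 54 mm home height.
- **Closing:** I swung the cover down with the fingers on its outer face, pressed it to the stop at about 19 N and let go. In the last picture, about 1 s later, it was still shut, reading 81–82 mm and level across its face, which is flush within the same camera error.

In the last pictures the bystanders stood where they were, judged by eye and not measured. The arm was clear of everything. No check failed or disagreed.

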